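# Lay the bars on a toy xylophone in order of length

## Task

Finish the toy xylophone: the longest bar, the plum one, is already screwed on at the wide end. Lay the four loose bars on the frame in order of length, each in its own place between the pins, flat on both felt pads, centred and square across the rails, the longest next to the plum bar and the shortest at the narrow end. Leave the jar of varnish standing where it is.

Things in the scene. Friction and masses are not known exactly. Their poses are not given: they have to be found in the camera images.
- red_bar_mid (a point): Loose red wooden xylophone bar, 186 mm long (its x axis), 34 mm wide (y) and 18 mm thick (z), lying flat on the bench at the start; about 82 g. The point is the bar's centre, 9 mm above its underside. The two ends and the two faces are alike, so it may lie either way round or either face up.
- yellow_bar_mid (a point): Loose yellow wooden xylophone bar, 166 mm long (its x axis), 34 mm wide (y) and 18 mm thick (z), lying flat on the bench at the start; about 73 g. The point is the bar's centre, 9 mm above its underside. The two ends and the two faces are alike, so it may lie either way round or either face up.
- green_bar_mid (a point): Loose green wooden xylophone bar, 146 mm long (its x axis), 34 mm wide (y) and 18 mm thick (z), lying flat on the bench at the start; about 64 g. The point is the bar's centre, 9 mm above its underside. The two ends and the two faces are alike, so it may lie either way round or either face up.
- blue_bar_mid (a point): Loose blue wooden xylophone bar, 126 mm long (its x axis), 34 mm wide (y) and 18 mm thick (z), lying flat on the bench at the start; about 56 g. The point is the bar's centre, 9 mm above its underside. The two ends and the two faces are alike, so it may lie either way round or either face up.
- frame: Tapered wooden frame, 320 mm long, fixed to the bench, facing any way. Origin: on the bench below its middle; x runs from the wide to the narrow end. Two rails 12 mm wide, open space between them down to the bench. Five places 62 mm apart; in the widest the plum bar (206 x 34 x 18 mm) is screwed on. On either side of each place a 7 mm pin stands 18 mm above each rail: a bar has 10 mm to spare each way.
- place1_seat (a point): Empty place 1 of the frame, next to the fixed plum bar (wide end): two grey felt pads, 34 mm wide, one on each rail, 103 mm apart. The point is midway between them, level with their tops, 39 mm above the bench; a bar lying here has its centre 9 mm above it. x runs across the frame (the bar lies along it), y along the frame to the plum bar, z up. 28 mm stay free between neighbouring bars.
- place2_seat (a point): Empty place 2 of the frame, second from the plum bar: two grey felt pads, 34 mm wide, one on each rail, 92 mm apart. The point is midway between them, level with their tops, 39 mm above the bench; a bar lying here has its centre 9 mm above it. x runs across the frame (the bar lies along it), y along the frame to the plum bar, z up. 28 mm stay free between neighbouring bars.
- place3_seat (a point): Empty place 3 of the frame, third from the plum bar: two grey felt pads, 34 mm wide, one on each rail, 81 mm apart. The point is midway between them, level with their tops, 39 mm above the bench; a bar lying here has its centre 9 mm above it. x runs across the frame (the bar lies along it), y along the frame to the plum bar, z up. 28 mm stay free between neighbouring bars.
- place4_seat (a point): Empty place 4 of the frame, last, at the narrow end: two grey felt pads, 34 mm wide, one on each rail, 70 mm apart. The point is midway between them, level with their tops, 39 mm above the bench; a bar lying here has its centre 9 mm above it. x runs across the frame (the bar lies along it), y along the frame to the plum bar, z up. 28 mm stay free between neighbouring bars.
- jar_mid (a point): Closed amber glass jar of varnish with a steel lid, 62 mm across and 85 mm tall, standing loose on the bench at the left or right, near the robot. The point is at its middle, half-way up; z is its upright axis.
Things that resemble listed ones, but are neither listed nor needed, are in the scene too. What is shaped like the part that bears blue_bar_mid but pink or white is not meant. Leave any white look-alike of the part that bears green_bar_mid alone.

How it is judged:
At the end, for the whole second after the job is handed in: Red lies in place 1, yellow 2, green 3, blue 4, released and at rest, flat on the felts (height within 4 mm): each centre within 12 mm of the middle across the frame and 11.5 mm along it (between its pins), and square across it within 8 degrees (x of red_bar_mid in the frame of place1_seat between -0.012 and 0.012 m and y of red_bar_mid in the frame of place1_seat between -0.0115 and 0.0115 m and z of red_bar_mid in the frame of place1_seat between 0.005 and 0.013 m and angle between the x axis of red_bar_mid and the x axis of place1_seat, either way round below 0.14 rad and angle between the z axis of red_bar_mid and the z axis of place1_seat, either way round below 0.08 rad and linear speed of each of red_bar, yellow_bar, green_bar, blue_bar below 0.02 m/s and x of yellow_bar_mid in the frame of place2_seat between -0.012 and 0.012 m and y of yellow_bar_mid in the frame of place2_seat between -0.0115 and 0.0115 m and z of yellow_bar_mid in the frame of place2_seat between 0.005 and 0.013 m and angle between the x axis of yellow_bar_mid and the x axis of place2_seat, either way round below 0.14 rad and angle between the z axis of yellow_bar_mid and the z axis of place2_seat, either way round below 0.08 rad and x of green_bar_mid in the frame of place3_seat between -0.012 and 0.012 m and y of green_bar_mid in the frame of place3_seat between -0.0115 and 0.0115 m and z of green_bar_mid in the frame of place3_seat between 0.005 and 0.013 m and angle between the x axis of green_bar_mid and the x axis of place3_seat, either way round below 0.14 rad and angle between the z axis of green_bar_mid and the z axis of place3_seat, either way round below 0.08 rad and x of blue_bar_mid in the frame of place4_seat between -0.012 and 0.012 m and y of blue_bar_mid in the frame of place4_seat between -0.0115 and 0.0115 m and z of blue_bar_mid in the frame of place4_seat between 0.005 and 0.013 m and angle between the x axis of blue_bar_mid and the x axis of place4_seat, either way round below 0.14 rad and angle between the z axis of blue_bar_mid and the z axis of place4_seat, either way round below 0.08 rad); the robot touches nothing.
It fails at once if the varnish jar is pushed 30 mm from its place or tipped over (distance of jar_mid from where it was at the start of the episode above 0.03 m or angle between jar_mid's own z axis and vertical above 0.35 rad).
It also fails if it takes over 104 s, if anything falls off the work surface, if the arm or the gripper's body presses on something with over 40 N, if the wrist force passes 120 N, or if a joint passes its speed limit or range.

## Robot

A 6-joint arm with a two-finger parallel gripper is mounted at the origin on the work surface. World frame = base frame: x ahead of the robot, y to its left, z up, the work surface at z = 0. Lengths are in m, angles in rad, forces in N, time in s.
With the tool pointing down it reaches from about 0.25 to 0.725 m from the base axis. Payload 4 kg.
Tool frame: the origin (TCP) lies midway between the tips of the shut fingers; the grasp point (between the pads) lies bot.pinch_z behind it (bot.pinch_z is the distance from the TCP to the grasp point, in m); z points along the fingers, y is the direction in which the jaws open and shut (so a half turn about z gives the same grasp; the last joint's range is limited). The gripper opens to 85 mm and grips with 20 to 120 N. Pads are 22 mm wide; open, the fingers measure 114 mm over their backs; the gripper's body (76 mm by 85 mm) begins 54 mm behind the grasp point. The pads swing forward as they close: fully open they stand 13 mm farther back than shut.
Start: joints at [1.215, 0.241, 0.005, 1.335, 0, 1.571], TCP at [0.174, 0.469, 0.231] pointing down, gripper open.
Joint ranges: [-2.72, 2.72], [-1.05, 1.87], [-1.09, 1.28], [-1.99, 2.15], [-1.42, 1.44], [-3.14, 3.14]. Speed limits (rad/s): [2.79, 2.79, 3.14, 3.14, 3.14, 3.14].

## Interface

Orientations are given as a unit quaternion [x, y, z, w].
In Python, from workcell import bot gives the robot as it stands. The module is installed in compiled form; this text tells all that it offers.
- The arm moves only by the tool move_arm, never from a script. Its argument "series" is a list that holds one entry, the list of rows, each a list of 7 numbers: the shift along the world's x, y, z in cm, then the turn, a rotation vector about the world's x, y, z in degrees, then the opening, from 0 (shut) to 1 (fully open). A call has exactly 5 rows; each row shifts and turns the pose as measured when the row begins; what a row does not reach is not made up. A row lasts 1/10 s, in which the tool goes at most 50 mm and 8.59 degrees, less where a joint would pass 70% of its speed; a pose out of reach is approached as far as the arm can. A call with a gripper value outside its range is refused whole. The fingers move at their own pace and stop on an object; the grip force is fixed at half the most. Time passes only in rows, so rows that do not move let the fingers close, or fill a call up. It gives the time, the measured TCP pose, the force and the opening at its end, in the units of the state.
- bot.get_obs(): the state, without advancing time (a new reading comes with each control period).
- bot.camera(name): name is "side" or "top" or "wrist"; returns (picture, depth): 420x560x3 uint8, red, green, blue; 420x560 float32, m along the optical axis (not along the pixel's ray), 0 where there is no reading.
- bot.camera_info(name): a dict with "vfov" (degrees; the focal length in pixels is half the picture's height over the tangent of half this angle, whatever the lens; pixels are square), "cx", "cy" (the principal point, pixels), "cam_to_world" (4x4, takes a point from camera to world coordinates); the wrist camera has in their place "tool_from_camera" (4x4, takes a point from camera to tool coordinates, whose origin is the TCP and whose axes are the flange's). Camera axes: x right, y down, z forward; pixel columns grow to the right and rows downward; lengths in m; the calibration is good to about 2 mm. A picture is of the moment at which its call begins: read the wrist's pose just before it. camera_info takes no time and is no camera call.
- bot.job_done(): hands the job in, once; it reports no verdict.
Trained networks look in the newest picture that a camera, given by its name, has taken for a name from the list of things; names that differ only in an ending like _2 or _b are one class to them, and where a whole thing is asked for, a point or a joint stands for the part that bears it (a point fixed in the world has none). Each returns a list of dicts, best first, with "confidence" (0 to 1); they miss things now and then, are a little off and sometimes report something else, mostly with a low value. They report only what shows in the picture. A call takes as long as a camera call. They do not tell look-alikes from the thing itself.
- bot.find_in(camera, target): "at" ([x, y, z] in m, in world coordinates, good to about 4 mm: the middle of the surface that is visible of it).
The state is a dict: "clock": time; "joint_pos": joint angles; "joint_vel": joint speeds; "tau": joint torques, N m; "eef_pos": TCP position; "tool_rot": TCP orientation; "ft_force": force on the tool from outside, world axes, zero at the start; "ft_torque": the same for the moment, N m; "grip_width": finger opening in m.
Only numpy, scipy, OpenCV 4.12 (cv2) and the standard library are available. Lean on these libraries where they do the work, as an engineer would, in place of code of your own. Each camera call takes 0.05 s, during which the arm holds its last target.

## Working session

There is one attempt and no reset: what is moved stays moved. The work goes in short steps, Python scripts to look and compute and a tool call to move; the robot and the scene stay as the last step left them, time stands still between calls to the robot, and variables do not carry over. Pictures are saved under pics/ and viewed, and the job is handed in when it is done.

Besides the shell and the picture viewer there is one more tool, called in YAML: its name, and indented under it one key for each argument. move_arm: Moves the arm, as the interface text tells. Its arguments: {"type":"object","properties":{"series":{"type":"array","items":{"type":"array","items":{"type":"array","items":{"type":"number"}}}}},"required":["series"]}

```bash
mkdir -p pics; cat > h.py <<'E'
from workcell import bot
import numpy as np, cv2
def K(n):
    i=bot.camera_info(n); f=210/np.tan(np.radians(i['vfov'])/2); return f,i['cx'],i['cy'],i
def cloud(n,d):
    f,cx,cy,i=K(n); v,u=np.mgrid[0:420,0:560]
    P=np.stack([(u-cx)/f*d,(v-cy)/f*d,d,np.ones_like(d)],-1)
    return (P@np.array(i['cam_to_world']).T)[...,:3]
E
python3 - <<'E'
from h import *
for n in ['top','side']:
    r,d=bot.camera(n); cv2.imwrite(f'pics/{n}0.png',r[...,::-1]); np.savez(f'{n}0.npz',r=r,d=d)
    print(n,{k:np.round(v,3).tolist() for k,v in bot.camera_info(n).items() if not isinstance(v,str)})
for t in ['red_bar_mid','yellow_bar_mid','green_bar_mid','blue_bar_mid','frame','jar_mid']:
    for x in bot.find_in('top',t): print(t,np.round(x['at'],3),round(x['confidence'],2))
o=bot.get_obs(); print(o, bot.pinch_z)
E
```

```text
top {'vfov': 44.528, 'cx': 270.471, 'cy': 216.481, 'cam_to_world': [[-0.028, -0.991, 0.129, 0.271], [-1.0, 0.03, 0.008, -0.091], [-0.011, -0.129, -0.992, 1.371], [0.0, 0.0, 0.0, 1.0]]}
side {'vfov': 51.574, 'cx': 279.777, 'cy': 207.325, 'cam_to_world': [[-0.934, -0.215, 0.286, 0.089], [-0.358, 0.608, -0.709, 0.821], [-0.021, -0.764, -0.644, 0.861], [0.0, 0.0, 0.0, 1.0]]}
red_bar_mid [ 0.506 -0.39   0.017] 0.74
yellow_bar_mid [0.43  0.255 0.019] 0.78
green_bar_mid [0.203 0.339 0.021] 0.69
green_bar_mid [0.51  0.41  0.018] 0.67
blue_bar_mid [ 0.303 -0.565  0.015] 0.77
blue_bar_mid [ 0.45  -0.271  0.021] 0.69
frame [ 0.615 -0.041  0.048] 0.71
jar_mid [ 0.33  -0.368  0.087] 0.97
{'clock': 0.4, 'joint_pos': array([ 1.21497387e+00,  2.40721333e-01,  4.83063561e-03,  1.33519458e+00,
       -5.23371690e-05,  1.57076261e+00]), 'joint_vel': array([-0.00065164, -0.00066771,  0.00039535, -0.00015924,  0.00054259,
        0.00264643]), 'tau': array([ 1.88283534e-04, -3.71780813e+01,  2.52330315e+01,  5.33564933e-03,
        1.73587796e-05, -4.06761728e-06]), 'eef_pos': array([0.17416694, 0.46859751, 0.23118104]), 'tool_rot': array([ 1.76957559e-01,  9.84218472e-01, -1.46826277e-04,  1.84605624e-07]), 'ft_force': array([-0.31337385,  0.03619588,  0.06202272]), 'ft_torque': array([-0.00071829, -0.04495021,  0.01363734]), 'grip_width': 0.08538119090565885} 0.0187
```

View pics/top0.png

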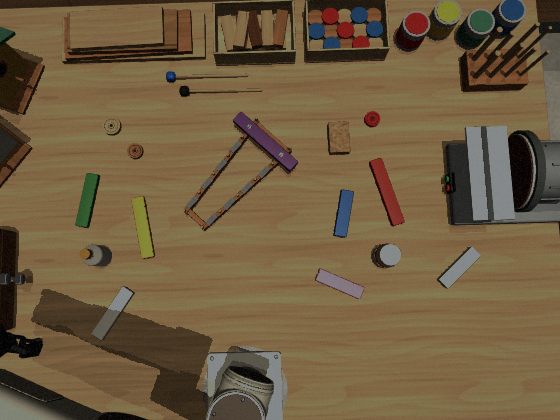

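View pics/side0.png

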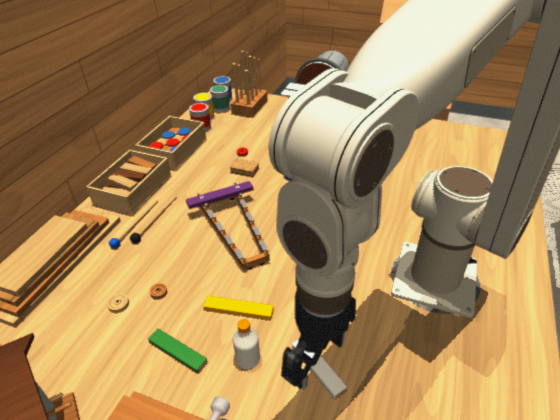

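```bash
cat >> h.py <<'E'
HSV={'red':((0,150,60),(6,255,255)),'yellow':((22,150,60),(34,255,255)),'green':((50,120,30),(80,255,255)),'blue':((100,120,40),(118,255,255)),'plum':((128,80,30),(160,255,255))}
def barfit(r,P,c,box):
    h=cv2.cvtColor(r,cv2.COLOR_RGB2HSV); m=cv2.inRange(h,*[np.array(x) for x in HSV[c]])
    b=np.zeros_like(m); x0,y0,x1,y1=box; b[y0:y1,x0:x1]=m[y0:y1,x0:x1]
    n,l,s,_=cv2.connectedComponentsWithStats(b); k=1+np.argmax(s[1:,4]); Q=P[l==k]
    z=np.median(Q[:,2]); top=Q[abs(Q[:,2]-z)<.006]
    R=cv2.minAreaRect((top[:,:2]*1000).astype(np.float32))
    (cx,cy),(w,hh),a=R
    if w<hh: a+=90; w,hh=hh,w
    a=(a+90)%180-90
    return np.array([cx,cy,z*1000,w,hh,a]),s[k]
E
python3 - <<'E'
from h import *
D=np.load('top0.npz');r=D['r'];P=cloud('top',D['d'])
for c,b in dict(red=(350,140,420,240),yellow=(120,180,170,270),green=(60,150,115,240),blue=(320,180,370,250),plum=(220,100,310,185)).items():
    f,s=barfit(r,P,c,b); print(c,np.round(f,1),s)
print('table z',np.median(P[300:340,250:300,2]))
big=cv2.resize(r[95:240,170:310],None,fx=5,fy=4.1,interpolation=cv2.INTER_CUBIC)[...,::-1]
cv2.imwrite('pics/fr.png',cv2.resize(r[95:240,170:310],(560,580),interpolation=cv2.INTER_CUBIC)[...,::-1])
a=r[140:300,320:500]; cv2.imwrite('pics/right.png',cv2.resize(a,(675,600),interpolation=cv2.INTER_CUBIC)[...,::-1])
E
```

```text
red [ 506.6 -393.1   18.2  184.6   34.4   16.7] [370 158  35  68 833]
yellow [430.2 262.1  17.8 164.1  33.4  10.1] [132 196  21  62 637]
green [508.1 411.7  17.5 143.2  34.1 -11.5] [ 76 173  22  54 502]
blue [ 451.7 -275.3   17.9  123.8   32.7  -11.9] [334 190  20  47 562]
plum [644.9 -71.4  56.9 204.5  33.2  46. ] [233 112  65  58 874]
table z 8.905246059087712e-05
```

View pics/fr.png

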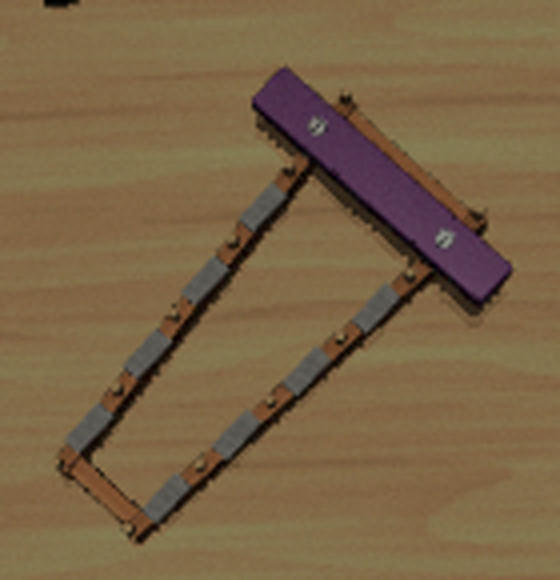

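View pics/right.png

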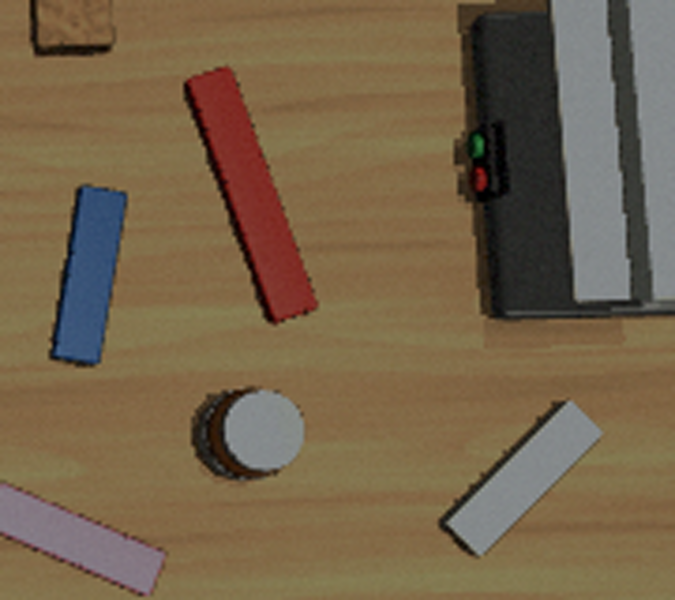

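```bash
python3 - <<'E'
from h import *
D=np.load('top0.npz');r=D['r'];P=cloud('top',D['d'])
h=cv2.cvtColor(r,cv2.COLOR_RGB2HSV)
m=((P[...,2]>.03)&(P[...,2]<.046)&(h[...,1]<60)).astype(np.uint8); m[:100]=0;m[240:]=0;m[:,:170]=0;m[:,310:]=0
n,l,s,_=cv2.connectedComponentsWithStats(m)
c=[];
for k in range(1,n):
    if s[k,4]>15: q=P[l==k]; c.append(np.median(q,0)); print(s[k],np.round(c[-1]*1000,1))
def m2(c):
    pl=np.array([.6449,-.0714])
    for a in (45,45.5,46,46.5,47):
        d=np.array([np.cos(np.radians(a+90)),np.sin(np.radians(a+90))]); e=np.array([np.cos(np.radians(a)),np.sin(np.radians(a))])
        print(a,[tuple(np.round(np.array([(p[:2]-pl)@d,(p[:2]-pl)@e])*1000,1)) for p in c])
m2(c)
E
```

```text
[230 141  12  12  66] [635.8   8.1  38.4]
[216 159  11  12  64] [586.2  46.6  39.6]
[258 166  12  12  68] [563.8 -65.9  39.5]
[201 177  12  13  68] [538.6  85.5  39.1]
[241 182  11  12  63] [523.9 -18.8  38.9]
[187 196  11  12  68] [489.4 124.8  39.1]
[223 198  12  12  64] [482.9  27.5  39.1]
[206 214  11  12  66] [441.   75.3  38.6]
45 [(np.float64(62.6), np.float64(49.8)), (np.float64(124.9), np.float64(41.9)), (np.float64(61.2), np.float64(-53.5)), (np.float64(186.1), np.float64(35.7)), (np.float64(122.7), np.float64(-48.3)), (np.float64(248.7), np.float64(28.8)), (np.float64(184.5), np.float64(-44.6)), (np.float64(247.9), np.float64(-40.4))]
45.5 [(np.float64(62.2), np.float64(50.4)), (np.float64(124.6), np.float64(43.0)), (np.float64(61.7), np.float64(-53.0)), (np.float64(185.8), np.float64(37.4)), (np.float64(123.1), np.float64(-47.3)), (np.float64(248.4), np.float64(30.9)), (np.float64(184.8), np.float64(-43.0)), (np.float64(248.2), np.float64(-38.3))]
46 [(np.float64(61.8), np.float64(50.9)), (np.float64(124.2), np.float64(44.1)), (np.float64(62.1), np.float64(-52.4)), (np.float64(185.4), np.float64(39.0)), (np.float64(123.5), np.float64(-46.2)), (np.float64(248.2), np.float64(33.1)), (np.float64(185.2), np.float64(-41.4)), (np.float64(248.6), np.float64(-36.1))]
46.5 [(np.float64(61.3), np.float64(51.4)), (np.float64(123.8), np.float64(45.1)), (np.float64(62.6), np.float64(-51.9)), (np.float64(185.1), np.float64(40.6)), (np.float64(123.9), np.float64(-45.1)), (np.float64(247.9), np.float64(35.3)), (np.float64(185.6), np.float64(-39.8)), (np.float64(248.9), np.float64(-33.9))]
47 [(np.float64(60.9), np.float64(52.0)), (np.float64(123.4), np.float64(46.2)), (np.float64(63.0), np.float64(-51.3)), (np.float64(184.7), np.float64(42.2)), (np.float64(124.3), np.float64(-44.0)), (np.float64(247.6), np.float64(37.4)), (np.float64(185.9), np.float64(-38.2)), (np.float64(249.1), np.float64(-31.8))]
```

move_arm:
  series:
    - [[4.8, -0.8, 0, 0, 0, 4, 1], [4.8, -0.8, 0, 0, 0, 5, 1], [4.8, -0.8, 0, 0, 0, 0, 1], [4.8, -0.8, 0, 0, 0, 0, 1], [4.8, -0.8, 0, 0, 0, 0, 1]]

```text
clock: 0.9
eef_pos: [0.4147, 0.4295, 0.2321]
tool_rot: [0.088, 0.996, 0.001, -0.001]
ft_force: [-0.2, 1.7, 0.1]
grip_width: 0.0858
```

move_arm:
  series:
    - [[4.3, -0.8, -1, 0, 0, -1.4, 1], [4.2, -0.8, -2.5, 0, 0, 0, 1], [0.8, -0.2, -4.9, 0, 0, 0, 1], [0, 0, -4.8, 0, 0, 0, 1], [0, 0, -3, 0, 0, 0, 1]]

```text
clock: 1.4
eef_pos: [0.5226, 0.4096, 0.0717]
tool_rot: [0.106, 0.994, 0.008, 0.007]
ft_force: [0.2, 0.3, 0.2]
grip_width: 0.0854
```

move_arm:
  series:
    - [[0, 0, 0, 0, 0, 0, 1], [-1, 0.2, 0, 0, 0, 0, 1], [0, 0, -2, 0, 0, 0, 1], [0, 0, 0, 0, 0, 0, 1], [0, 0, 0, 0, 0, 0, 1]]

```text
clock: 1.9
eef_pos: [0.5103, 0.4123, 0.0525]
tool_rot: [0.106, 0.994, 0.007, 0.005]
ft_force: [0.2, 0.3, -0.5]
grip_width: 0.0851
```

```bash
cat >> h.py <<'E'
from scipy.spatial.transform import Rotation as Rn
def st(tx=None,ty=None,tz=None,psi=None):
    o=bot.get_obs(); R=Rn.from_quat(o['tool_rot']).as_matrix(); y=R[:,1]
    p=np.degrees(np.arctan2(y[1],y[0])); z=R[:,2]
    # turn (world rotvec) that makes tool z straight down
    t=np.degrees(np.cross(z,[0,0,-1]))
    print('clk %.2f'%o['clock'],'pos cm',np.round(o['eef_pos']*100,2),'psi %.1f'%p,'levelturn',np.round(t,2),'F',np.round(o['ft_force'],1),'w',round(o['grip_width'],4))
    if tx is not None: print('go cm',np.round(np.array([tx,ty,tz])*100-o['eef_pos']*100,2),'turn z',round(psi-p,1))
E
python3 -c "
from h import *
st(.508,.4117,.002,78.5)"
```

```text
clk 1.90 pos cm [51.03 41.23  5.25] psi 77.9 levelturn [-0.73  0.69  0.  ] F [ 0.2  0.3 -0.5] w 0.0851
go cm [-0.23 -0.06 -5.05] turn z 0.6
```

move_arm:
  series:
    - [[-0.2, 0, -2, -0.7, 0.7, 0.6, 1], [0, 0, -2, 0, 0, 0, 1], [0, 0, -0.6, 0, 0, 0, 1], [0, 0, 0, 0, 0, 0, 0.3], [0, 0, 0, 0, 0, 0, 0]]

```text
clock: 2.4
eef_pos: [0.5104, 0.4163, 0.0109]
tool_rot: [0.099, 0.995, 0.004, 0.003]
ft_force: [-0.7, 0.1, -0.1]
grip_width: 0.0592
```

```bash
python3 -c "
from h import *
st(.508,.4117,.002,78.5)"
```

```text
clk 2.40 pos cm [51.04 41.63  1.09] psi 78.7 levelturn [-0.37  0.39  0.  ] F [-0.7  0.1 -0.1] w 0.0592
go cm [-0.24 -0.46 -0.89] turn z -0.2
```

move_arm:
  series:
    - [[-0.2, -0.4, -0.8, -0.3, 0.3, 0, 0.45], [0, 0, 0, 0, 0, 0, 0.4], [0, 0, 0, 0, 0, 0, 0.2], [0, 0, 0, 0, 0, 0, 0], [0, 0, 0, 0, 0, 0, 0]]

```text
clock: 2.9
eef_pos: [0.5094, 0.4127, 0.0042]
tool_rot: [0.099, 0.995, 0.002, 0.002]
ft_force: [0.1, 0.5, 0.1]
grip_width: 0.0326
```

```bash
python3 -c "
from h import *
st(.508,.4117,.002,78.5)"
```

```text
clk 2.90 pos cm [50.94 41.27  0.42] psi 78.6 levelturn [-0.16  0.2   0.  ] F [0.1 0.5 0.1] w 0.0326
go cm [-0.14 -0.1  -0.22] turn z -0.1
```

move_arm:
  series:
    - [[0, 0, 2, 0, 0, 0, 0], [0, 0, 4.5, 0, 0, 0, 0], [0, -1.5, 4.5, 0, 0, 8, 0], [0, -3.5, 2, 0, 0, 8, 0], [0, -4.5, 0, 0, 0, 8, 0]]

```text
clock: 3.4
eef_pos: [0.5071, 0.319, 0.1357]
tool_rot: [-0.122, 0.993, -0.001, 0.003]
ft_force: [0.4, 0.0, -0.1]
grip_width: 0.0321
```

```bash
python3 - <<'E'
from h import *
st(.5108,.0565,.13,136.2)
r,d=bot.camera('top'); cv2.imwrite('pics/t1.png',r[...,::-1])
r,d=bot.camera('side'); cv2.imwrite('pics/s1.png',r[...,::-1])
E
```

```text
clk 3.40 pos cm [50.71 31.9  13.57] psi 104.0 levelturn [0.11 0.31 0.  ] F [ 0.4  0.  -0.1] w 0.0321
go cm [  0.37 -26.25  -0.57] turn z 32.2
```

View pics/s1.png

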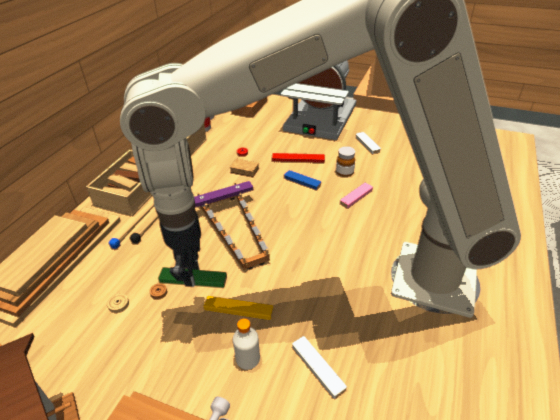

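move_arm:
  series:
    - [[0, -4.8, 0, 0, 0, 8, 0], [0, -4.8, 0, 0, 0, 8, 0], [0, -4.8, 0, 0, 0, 8, 0], [0, -4.8, 0, 0, 0, 6, 0], [0, -4, 0, 0, 0, 0, 0]]

```text
clock: 4.0
eef_pos: [0.5048, 0.0836, 0.1333]
tool_rot: [-0.378, 0.926, -0.002, 0.002]
ft_force: [0.4, 0.3, -0.5]
grip_width: 0.0326
```

```bash
python3 -c "
from h import *
st(.5108,.0565,.09,136.2)"
```

```text
clk 4.00 pos cm [50.48  8.36 13.33] psi 134.4 levelturn [0.18 0.28 0.  ] F [ 0.4  0.3 -0.5] w 0.0326
go cm [ 0.6  -2.71 -4.33] turn z 1.8
```

move_arm:
  series:
    - [[0.4, -1.8, 0, 0.1, 0.2, 1.2, 0], [0.2, -0.5, -2, 0, 0, 0, 0], [0, 0, -2, 0, 0, 0, 0], [0, 0, 0, 0, 0, 0, 0], [0, 0, 0, 0, 0, 0, 0]]

```text
clock: 4.5
eef_pos: [0.511, 0.054, 0.0933]
tool_rot: [-0.381, 0.924, -0.001, 0.001]
ft_force: [-0.5, 0.4, -0.8]
grip_width: 0.0322
```

```bash
python3 -c "
from h import *
st(.5108,.0565,.045,136.2)
f,cx,cy,i=K('wrist'); print(i)
bot.camera('wrist')
r,d=bot.camera('wrist'); cv2.imwrite('pics/w1.png',r[...,::-1])
"
```

```text
clk 4.50 pos cm [51.1   5.4   9.33] psi 134.8 levelturn [0.11 0.13 0.  ] F [-0.5  0.4 -0.8] w 0.0322
go cm [-0.02  0.25 -4.83] turn z 1.4
{'vfov': 62.84962552310036, 'cx': 278.96009092680725, 'cy': 208.28704662749234, 'tool_from_camera': array([[ 9.58172309e-04, -9.61909019e-01, -2.73368107e-01,
         6.98451660e-02],
       [ 9.99999506e-01,  9.93910701e-04,  7.75572864e-06,
        -4.48560916e-04],
       [ 2.64243181e-04, -2.73367979e-01,  9.61909496e-01,
        -1.42241599e-01],
       [ 0.00000000e+00,  0.00000000e+00,  0.00000000e+00,
         1.00000000e+00]])}
```

View pics/w1.png

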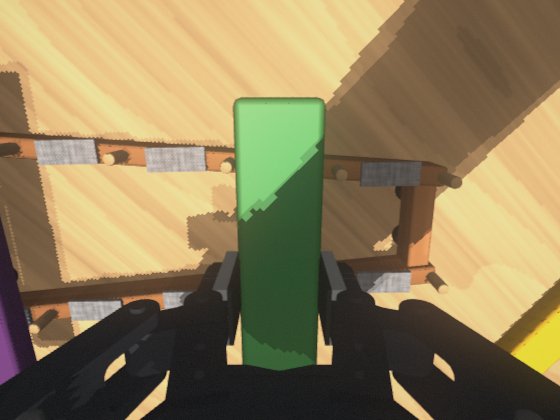

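move_arm:
  series:
    - [[0, 0.2, -2, 0.1, 0.1, 1.4, 0], [0, 0, -1.8, 0, 0, 0, 0], [0, 0, -0.8, 0, 0, 0, 0], [0, 0, 0, 0, 0, 0, 0], [0, 0, 0, 0, 0, 0, 0]]

```text
clock: 5.1
eef_pos: [0.5153, 0.059, 0.0516]
tool_rot: [-0.395, 0.919, -0.001, 0.005]
ft_force: [0.5, -0.1, -0.4]
grip_width: 0.0326
```

```bash
python3 -c "
from h import *
st(.5108,.0565,.044,136.2)"
```

```text
clk 5.10 pos cm [51.53  5.9   5.16] psi 136.5 levelturn [-0.08  0.61  0.  ] F [ 0.5 -0.1 -0.4] w 0.0326
go cm [-0.45 -0.25 -0.76] turn z -0.3
```

move_arm:
  series:
    - [[-0.4, -0.2, 0, 0, 0.6, -0.3, 0], [0, 0, -0.5, 0, 0, 0, 0], [0, 0, -0.3, 0, 0, 0, 0], [0, 0, 0, 0, 0, 0, 0], [0, 0, 0, 0, 0, 0, 0]]

```text
clock: 5.6
eef_pos: [0.5128, 0.0571, 0.0456]
tool_rot: [-0.392, 0.92, 0.0, 0.002]
ft_force: [0.4, -0.0, -0.3]
grip_width: 0.0328
```

```bash
python3 -c "
from h import *
st(.5108,.0565,.044,136.2)"
```

```text
clk 5.60 pos cm [51.28  5.71  4.56] psi 136.2 levelturn [-0.1   0.22  0.  ] F [ 0.4 -0.  -0.3] w 0.0328
go cm [-0.2  -0.06 -0.16] turn z 0.0
```

move_arm:
  series:
    - [[-0.2, 0, -0.2, 0, 0.2, 0, 0], [0, 0, 0, 0, 0, 0, 0.6], [0, 0, 0, 0, 0, 0, 0.6], [0, 0, 0, 0, 0, 0, 0.6], [0, 0, 3, 0, 0, 0, 0.6]]

```text
clock: 6.1
eef_pos: [0.5076, 0.0567, 0.0706]
tool_rot: [-0.392, 0.92, 0.002, -0.003]
ft_force: [-0.1, -0.7, 0.2]
grip_width: 0.0513
```

```bash
python3 -c "
from h import *
st(.4302,.2621,.1,100.1)"
```

```text
clk 6.10 pos cm [50.76  5.67  7.06] psi 136.2 levelturn [-0.06 -0.43 -0.  ] F [-0.1 -0.7  0.2] w 0.0513
go cm [-7.74 20.54  2.94] turn z -36.1
```

Released cleanly; now rise and go to yellow.

move_arm:
  series:
    - [[0, 0, 4.5, 0, 0, 0, 0.6], [-1.5, 4.3, 1, 0, 0, -8, 1], [-1.6, 4.4, 0, 0, 0, -8, 1], [-1.6, 4.4, 0, 0, 0, -8, 1], [-1.6, 4.3, 0, 0, 0, -8, 1]]

```text
clock: 6.6
eef_pos: [0.4535, 0.2193, 0.1323]
tool_rot: [-0.128, 0.992, 0.002, 0.003]
ft_force: [1.0, -0.9, 0.2]
grip_width: 0.0851
```

```bash
python3 -c "
from h import *
st(.4302,.2621,.04,100.1)"
```

```text
clk 6.60 pos cm [45.35 21.93 13.23] psi 104.7 levelturn [-0.3   0.32  0.  ] F [ 1.  -0.9  0.2] w 0.0851
go cm [-2.33  4.28 -9.23] turn z -4.6
```

move_arm:
  series:
    - [[-1.8, 3.3, -2, 0, 0, -3.5, 1], [-0.3, 0.8, -3, 0, 0, 0, 1], [0, 0, -2.5, 0, 0, 0, 1], [0, 0, 0, 0, 0, 0, 1], [0, 0, 0, 0, 0, 0, 1]]

```text
clock: 7.1
eef_pos: [0.4311, 0.2693, 0.0587]
tool_rot: [-0.1, 0.995, 0.005, 0.007]
ft_force: [0.1, 0.0, 1.5]
grip_width: 0.0854
```

```bash
python3 -c "
from h import *
st(.4302,.2621,.002,100.1)"
```

```text
clk 7.10 pos cm [43.11 26.93  5.87] psi 101.5 levelturn [-0.62  0.73  0.  ] F [0.1 0.  1.5] w 0.0854
go cm [-0.09 -0.72 -5.67] turn z -1.4
```

move_arm:
  series:
    - [[0, -0.6, -2.5, -0.6, 0.7, -1.4, 1], [0, -0.1, -2, 0, 0, 0, 1], [0, 0, -0.8, 0, 0, 0, 0.6], [0, 0, 0, 0, 0, 0, 0.5], [0, 0, 0, 0, 0, 0, 0.5]]

```text
clock: 7.6
eef_pos: [0.4373, 0.2633, 0.0115]
tool_rot: [-0.086, 0.996, 0.002, 0.006]
ft_force: [0.3, 0.2, 0.2]
grip_width: 0.044
```

```bash
python3 -c "
from h import *
st(.4302,.2621,.003,100.1)"
```

```text
clk 7.60 pos cm [43.73 26.33  1.15] psi 99.8 levelturn [-0.33  0.62  0.  ] F [0.3 0.2 0.2] w 0.044
go cm [-0.71 -0.12 -0.85] turn z 0.3
```

move_arm:
  series:
    - [[-0.7, 0, -0.7, -0.3, 0.6, 0.3, 0.5], [0, 0, 0, 0, 0, 0, 0.5], [0, 0, -0.2, 0, 0, 0, 0], [0, 0, 0, 0, 0, 0, 0], [0, 0, 0, 0, 0, 0, 0]]

```text
clock: 8.1
eef_pos: [0.4328, 0.265, 0.0067]
tool_rot: [-0.088, 0.996, 0.002, 0.003]
ft_force: [0.2, 1.2, -1.4]
grip_width: 0.0322
```

```bash
python3 -c "
from h import *
st(.4302,.2621,.003,100.1)
st(.5551,.0139,.13,136.2)"
```

```text
clk 8.10 pos cm [43.28 26.5   0.67] psi 100.1 levelturn [-0.25  0.38  0.  ] F [ 0.2  1.2 -1.4] w 0.0322
go cm [-0.26 -0.29 -0.37] turn z -0.0
clk 8.10 pos cm [43.28 26.5   0.67] psi 100.1 levelturn [-0.25  0.38  0.  ] F [ 0.2  1.2 -1.4] w 0.0322
go cm [ 12.23 -25.11  12.33] turn z 36.1
```

move_arm:
  series:
    - [[0, 0, 3, 0, 0, 0, 0], [0, 0, 4.8, 0, 0, 0, 0], [1.2, -2.5, 4, 0, 0, 8, 0], [2, -4.2, 0.5, 0, 0, 8, 0], [2.2, -4.4, 0, 0, 0, 8, 0]]

```text
clock: 8.6
eef_pos: [0.4804, 0.1619, 0.1317]
tool_rot: [-0.294, 0.956, -0.001, 0.002]
ft_force: [0.5, 0.2, -1.2]
grip_width: 0.0322
```

```bash
python3 -c "
from h import *
st(.5572,.0161,.13,136.2)"
```

```text
clk 8.60 pos cm [48.04 16.19 13.17] psi 124.2 levelturn [0.   0.23 0.  ] F [ 0.5  0.2 -1.2] w 0.0322
go cm [  7.68 -14.58  -0.17] turn z 12.0
```

move_arm:
  series:
    - [[2.2, -4.2, 0, 0, 0, 6, 0], [2.2, -4.2, 0, 0, 0, 5, 0], [1.8, -3.4, 0, 0, 0, 0, 0], [1, -2, 0, 0, 0, 0, 0], [0, 0, 0, 0, 0, 0, 0]]

```text
clock: 9.1
eef_pos: [0.5569, 0.0138, 0.1325]
tool_rot: [-0.387, 0.922, -0.001, 0.004]
ft_force: [0.1, 1.3, -0.7]
grip_width: 0.0326
```

```bash
python3 -c "
from h import *
st(.5572,.0161,.07,136.2)"
```

```text
clk 9.10 pos cm [55.69  1.38 13.25] psi 135.5 levelturn [-0.03  0.47  0.  ] F [ 0.1  1.3 -0.7] w 0.0326
go cm [ 0.03  0.23 -6.25] turn z 0.7
```

move_arm:
  series:
    - [[0, 0.2, -2, 0, 0.5, 0.7, 0], [0, 0, -2.5, 0, 0, 0, 0], [0, 0, -2, 0, 0, 0, 0], [0, 0, 0, 0, 0, 0, 0], [0, 0, 0, 0, 0, 0, 0]]

```text
clock: 9.6
eef_pos: [0.5554, 0.0176, 0.0654]
tool_rot: [-0.392, 0.92, 0.002, -0.001]
ft_force: [-0.0, -0.8, -0.2]
grip_width: 0.0324
```

```bash
python3 -c "
from h import *
st(.5572,.0161,.046,136.2)
bot.camera('wrist')
r,d=bot.camera('wrist'); cv2.imwrite('pics/w2.png',r[...,::-1])"
```

```text
clk 9.60 pos cm [55.54  1.76  6.54] psi 136.2 levelturn [-0.14 -0.13 -0.  ] F [-0.  -0.8 -0.2] w 0.0324
go cm [ 0.18 -0.15 -1.94] turn z -0.0
```

View pics/w2.png

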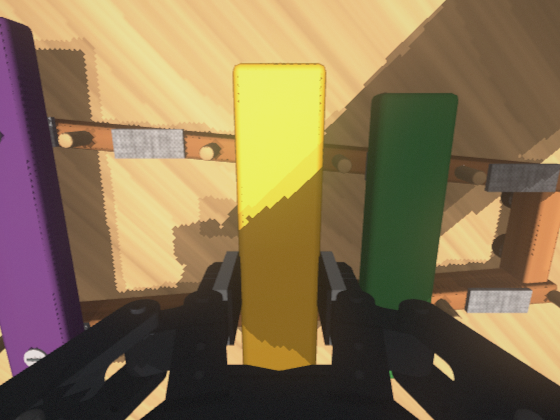

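move_arm:
  series:
    - [[0.2, -0.1, -1.2, 0, 0, 0, 0], [0, 0, -0.7, 0, 0, 0, 0], [0, 0, 0, 0, 0, 0, 0], [0, 0, 0, 0, 0, 0, 0], [0, 0, 0, 0, 0, 0, 0]]

```text
clock: 10.2
eef_pos: [0.56, 0.017, 0.0482]
tool_rot: [-0.393, 0.92, 0.0, 0.002]
ft_force: [0.1, 0.0, -1.0]
grip_width: 0.0323
```

```bash
python3 -c "
from h import *
st(.5572,.0161,.046,136.2)"
```

```text
clk 10.20 pos cm [56.    1.7   4.82] psi 136.2 levelturn [-0.15  0.23  0.  ] F [ 0.1  0.  -1. ] w 0.0323
go cm [-0.28 -0.09 -0.22] turn z -0.0
```

move_arm:
  series:
    - [[-0.3, -0.1, -0.2, 0, 0.2, 0, 0], [0, 0, 0, 0, 0, 0, 0], [0, 0, 0, 0, 0, 0, 0.55], [0, 0, 0, 0, 0, 0, 0.55], [0, 0, 0, 0, 0, 0, 0.55]]

```text
clock: 10.7
eef_pos: [0.5576, 0.0157, 0.0471]
tool_rot: [-0.392, 0.92, 0.001, 0.002]
ft_force: [0.2, 0.4, 0.1]
grip_width: 0.0473
```

```bash
python3 -c "
from h import *
st(.4517,-.2753,.13,78.1)"
```

```text
clk 10.70 pos cm [55.76  1.57  4.71] psi 136.2 levelturn [-0.16  0.13  0.  ] F [0.2 0.4 0.1] w 0.0473
go cm [-10.59 -29.1    8.29] turn z -58.1
```

move_arm:
  series:
    - [[0, 0, 3, 0, 0, 0, 0.55], [0, 0, 4.8, 0, 0, 0, 0.55], [-1, -3, 3, 0, 0, -8, 1], [-1.6, -4.4, 0, 0, 0, -8, 1], [-1.6, -4.4, 0, 0, 0, -8, 1]]

```text
clock: 11.2
eef_pos: [0.5161, -0.1005, 0.159]
tool_rot: [-0.191, 0.982, 0.002, 0.004]
ft_force: [1.1, -0.5, -0.1]
grip_width: 0.0853
```

move_arm:
  series:
    - [[-1.6, -4.4, 0, 0, 0, -8, 1], [-1.6, -4.4, 0, 0, 0, -8, 1], [-1.6, -4.4, 0, 0, 0, -8, 1], [-1, -3, 0, 0, 0, -6, 1], [0, 0, 0, 0, 0, 0, 1]]

```text
clock: 11.7
eef_pos: [0.4548, -0.2734, 0.1624]
tool_rot: [0.084, 0.996, -0.002, 0.007]
ft_force: [-0.9, 0.5, 0.3]
grip_width: 0.0854
```

```bash
python3 -c "
from h import *
st(.4517,-.2753,.05,78.1)"
```

```text
clk 11.70 pos cm [ 45.48 -27.34  16.24] psi 80.3 levelturn [0.33 0.8  0.  ] F [-0.9  0.5  0.3] w 0.0854
go cm [ -0.31  -0.19 -11.24] turn z -2.2
```

move_arm:
  series:
    - [[-0.3, -0.2, -3, 0.3, 0.8, -2.2, 1], [0, 0, -4.5, 0, 0, 0, 1], [0, 0, -3.5, 0, 0, 0, 1], [0, 0, 0, 0, 0, 0, 1], [0, 0, 0, 0, 0, 0, 1]]

```text
clock: 12.2
eef_pos: [0.4542, -0.2757, 0.0531]
tool_rot: [0.103, 0.995, -0.001, 0.004]
ft_force: [0.4, -0.1, 0.4]
grip_width: 0.0853
```

```bash
python3 -c "
from h import *
st(.4517,-.2753,.004,78.1)"
```

```text
clk 12.20 pos cm [ 45.42 -27.57   5.31] psi 78.2 levelturn [0.18 0.41 0.  ] F [ 0.4 -0.1  0.4] w 0.0853
go cm [-0.25  0.04 -4.91] turn z -0.1
```

move_arm:
  series:
    - [[-0.2, 0, -2.5, 0.2, 0.4, 0, 1], [0, 0, -1.8, 0, 0, 0, 0.8], [-0.2, 0, -0.5, 0, 0, 0, 0.5], [0, 0, 0, 0, 0, 0, 0.5], [0, 0, 0, 0, 0, 0, 0.5]]

```text
clock: 12.7
eef_pos: [0.4577, -0.2774, 0.0139]
tool_rot: [0.1, 0.995, -0.003, 0.007]
ft_force: [0.5, -0.4, -0.0]
grip_width: 0.0426
```

```bash
python3 -c "
from h import *
st(.4517,-.2753,.004,78.1)"
```

```text
clk 12.70 pos cm [ 45.77 -27.74   1.39] psi 78.5 levelturn [0.41 0.79 0.  ] F [ 0.5 -0.4 -0. ] w 0.0426
go cm [-0.6   0.21 -0.99] turn z -0.4
```

move_arm:
  series:
    - [[-0.6, 0.2, -0.8, 0.4, 0.8, -0.4, 0.5], [0, 0, 0, 0, 0, 0, 0.5], [-0.2, 0, -0.3, 0, 0, 0, 0.3], [0, 0, 0, 0, 0, 0, 0], [0, 0, 0, 0, 0, 0, 0]]

```text
clock: 13.2
eef_pos: [0.4535, -0.2773, 0.0081]
tool_rot: [0.104, 0.995, -0.002, 0.005]
ft_force: [0.4, -1.2, -1.2]
grip_width: 0.0323
```

```bash
python3 -c "
from h import *
st(.4517,-.2753,.004,78.1)
st(.4652,.1000,.13,136.2)"
```

```text
clk 13.20 pos cm [ 45.35 -27.73   0.81] psi 78.1 levelturn [0.25 0.51 0.  ] F [ 0.4 -1.2 -1.2] w 0.0323
go cm [-0.18  0.2  -0.41] turn z 0.0
clk 13.20 pos cm [ 45.35 -27.73   0.81] psi 78.1 levelturn [0.25 0.51 0.  ] F [ 0.4 -1.2 -1.2] w 0.0323
go cm [ 1.17 37.73 12.19] turn z 58.1
```

move_arm:
  series:
    - [[0, 0, 0, 0, 0, 0, 0.5], [-0.2, 0.2, -0.8, 0.2, 0.5, 0, 0.5], [0, 0, 0, 0, 0, 0, 0.1], [0, 0, 0, 0, 0, 0, 0], [0, 0, 0, 0, 0, 0, 0]]

```text
clock: 13.7
eef_pos: [0.4513, -0.2753, -0.0004]
tool_rot: [0.104, 0.995, -0.0, -0.0]
ft_force: [-1.8, 0.1, 5.0]
grip_width: 0.0323
```

```bash
python3 -c "
from h import *
st(.4517,-.2753,.004,78.1)"
```

```text
clk 13.70 pos cm [ 4.513e+01 -2.753e+01 -4.000e-02] psi 78.1 levelturn [ 0.03 -0.04  0.  ] F [-1.8  0.1  5. ] w 0.0323
go cm [ 0.04 -0.    0.44] turn z 0.0
```

move_arm:
  series:
    - [[0, 0, 2.5, 0, 0, 0, 0], [0, 0, 4.8, 0, 0, 0, 0], [0, 2, 4.4, 0, 0, 8, 0], [0, 4.4, 1, 0, 0, 8, 0], [0, 4.8, 0, 0, 0, 8, 0]]

```text
clock: 14.2
eef_pos: [0.4488, -0.1634, 0.1269]
tool_rot: [-0.108, 0.994, -0.001, -0.004]
ft_force: [1.4, 0.6, 0.1]
grip_width: 0.0329
```

move_arm:
  series:
    - [[0.2, 4.8, 0, 0, 0, 8, 0], [0.2, 4.8, 0, 0, 0, 8, 0], [0.2, 4.8, 0, 0, 0, 8, 0], [0.2, 4.8, 0, 0, 0, 6, 0], [0.2, 4.2, 0, 0, 0, 0, 0]]

```text
clock: 14.7
eef_pos: [0.4568, 0.0788, 0.1268]
tool_rot: [-0.371, 0.929, -0.002, -0.003]
ft_force: [1.0, -0.5, -0.4]
grip_width: 0.0327
```

```bash
python3 -c "
from h import *
st(.4652,.100,.07,136.2)"
```

```text
clk 14.70 pos cm [45.68  7.88 12.68] psi 133.6 levelturn [ 0.37 -0.19  0.  ] F [ 1.  -0.5 -0.4] w 0.0327
go cm [ 0.84  2.12 -5.68] turn z 2.6
```

move_arm:
  series:
    - [[0.6, 1.2, 0, 0.3, -0.2, 1.8, 0], [0.2, 0.3, -2, 0, 0, 0, 0], [0, 0, -3.2, 0, 0, 0, 0], [0, 0, 0, 0, 0, 0, 0], [0, 0, 0, 0, 0, 0, 0]]

```text
clock: 15.2
eef_pos: [0.4649, 0.0994, 0.0729]
tool_rot: [-0.392, 0.92, -0.0, -0.0]
ft_force: [0.4, -0.4, 0.1]
grip_width: 0.0326
```

```bash
python3 -c "
from h import *
st(.4652,.100,.04,136.2)
bot.camera('wrist')
r,d=bot.camera('wrist'); cv2.imwrite('pics/w3.png',r[...,::-1])"
```

```text
clk 15.20 pos cm [46.49  9.94  7.29] psi 136.2 levelturn [0.06 0.01 0.  ] F [ 0.4 -0.4  0.1] w 0.0326
go cm [ 0.03  0.06 -3.29] turn z 0.0
```

View pics/w3.png

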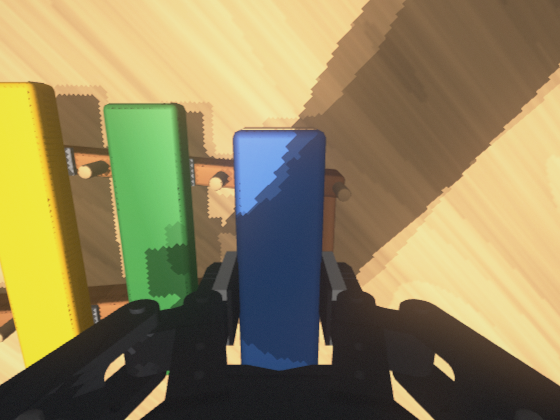

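move_arm:
  series:
    - [[0, 0, -1.8, 0, 0, 0, 0], [0, 0, -1.1, 0, 0, 0, 0], [0, 0, 0, 0, 0, 0, 0], [0, 0, 0, 0, 0, 0, 0], [0, 0, 0, 0, 0, 0, 0]]

```text
clock: 15.8
eef_pos: [0.4692, 0.0983, 0.0487]
tool_rot: [-0.39, 0.921, -0.001, 0.005]
ft_force: [0.2, -0.4, -0.4]
grip_width: 0.0328
```

```bash
python3 -c "
from h import *
st(.4652,.100,.04,136.2)"
```

```text
clk 15.80 pos cm [46.92  9.83  4.87] psi 136.0 levelturn [-0.05  0.55  0.  ] F [ 0.2 -0.4 -0.4] w 0.0328
go cm [-0.4   0.17 -0.87] turn z 0.2
```

move_arm:
  series:
    - [[-0.4, 0.2, -0.3, 0, 0.5, 0.2, 0], [0, 0, -0.4, 0, 0, 0, 0], [-0.1, 0, -0.3, 0, 0, 0, 0], [0, 0, 0, 0, 0, 0, 0], [0, 0, 0, 0, 0, 0, 0]]

```text
clock: 16.3
eef_pos: [0.4647, 0.1008, 0.0393]
tool_rot: [-0.392, 0.92, 0.0, 0.001]
ft_force: [-0.4, 0.5, 0.1]
grip_width: 0.0324
```

```bash
python3 -c "
from h import *
st(.4652,.100,.04,136.2)"
```

```text
clk 16.30 pos cm [46.47 10.08  3.93] psi 136.2 levelturn [-0.08  0.15  0.  ] F [-0.4  0.5  0.1] w 0.0324
go cm [ 0.05 -0.08  0.07] turn z -0.0
```

move_arm:
  series:
    - [[0, 0, 0, 0, 0, 0, 0.55], [0, 0, 0, 0, 0, 0, 0.55], [0, 0, 0, 0, 0, 0, 0.55], [0, 0, 3, 0, 0, 0, 0.55], [0, 0, 4.8, 0, 0, 0, 0.55]]

```text
clock: 16.8
eef_pos: [0.4593, 0.0996, 0.1131]
tool_rot: [-0.392, 0.92, 0.001, -0.006]
ft_force: [-0.0, 0.1, 0.5]
grip_width: 0.0473
```

```bash
python3 -c "
from h import *
st(.5066,-.3931,.13,106.7)"
```

```text
clk 16.80 pos cm [45.93  9.96 11.31] psi 136.2 levelturn [ 0.1  -0.66  0.  ] F [-0.   0.1  0.5] w 0.0473
go cm [  4.73 -49.27   1.69] turn z -29.5
```

move_arm:
  series:
    - [[0, -1.5, 3, 0, 0, 0, 1], [0.4, -4.7, 1, 0, 0, -5, 1], [0.4, -4.8, 0, 0, 0, -5, 1], [0.4, -4.8, 0, 0, 0, -5, 1], [0.4, -4.8, 0, 0, 0, -5, 1]]

```text
clock: 17.3
eef_pos: [0.4812, -0.1068, 0.164]
tool_rot: [-0.227, 0.974, -0.001, 0.004]
ft_force: [1.2, 0.7, -0.7]
grip_width: 0.0857
```

move_arm:
  series:
    - [[0.4, -4.8, 0, 0, 0, -5, 1], [0.5, -4.8, 0, 0, 0, -4, 1], [0.5, -4.8, 0, 0, 0, 0, 1], [0.5, -4.8, 0, 0, 0, 0, 1], [0.5, -4.8, 0, 0, 0, 0, 1]]

```text
clock: 17.8
eef_pos: [0.5048, -0.3559, 0.1657]
tool_rot: [-0.146, 0.989, -0.002, 0.006]
ft_force: [1.5, -0.5, 0.3]
grip_width: 0.0856
```

```bash
python3 -c "
from h import *
st(.5066,-.3931,.05,106.7)"
```

```text
clk 17.80 pos cm [ 50.48 -35.59  16.57] psi 106.8 levelturn [0.1  0.72 0.  ] F [ 1.5 -0.5  0.3] w 0.0856
go cm [  0.18  -3.72 -11.57] turn z -0.1
```

move_arm:
  series:
    - [[0.2, -2.8, -1, 0.1, 0.7, 0, 1], [0, 0, -4, 0, 0, 0, 1], [0, 0, -4, 0, 0, 0, 1], [0, 0, -1.5, 0, 0, 0, 1], [0, 0, 0, 0, 0, 0, 1]]

```text
clock: 18.3
eef_pos: [0.5061, -0.396, 0.0576]
tool_rot: [-0.14, 0.99, -0.003, 0.002]
ft_force: [-0.3, 0.6, 0.1]
grip_width: 0.0852
```

```bash
python3 -c "
from h import *
st(.5066,-.3931,.002,106.7)"
```

```text
clk 18.30 pos cm [ 50.61 -39.6    5.76] psi 106.1 levelturn [0.35 0.3  0.  ] F [-0.3  0.6  0.1] w 0.0852
go cm [ 0.05  0.29 -5.56] turn z 0.6
```

move_arm:
  series:
    - [[0, 0.3, -2.5, 0.3, 0.3, 0.6, 1], [-0.2, 0, -2, 0, 0, 0, 0.7], [-0.2, 0, -0.6, 0, 0, 0, 0.5], [0, 0, 0, 0, 0, 0, 0.5], [0, 0, 0, 0, 0, 0, 0.5]]

```text
clock: 18.8
eef_pos: [0.5047, -0.3946, 0.0104]
tool_rot: [-0.145, 0.989, -0.003, 0.002]
ft_force: [-0.0, -0.4, 0.6]
grip_width: 0.0427
```

```bash
python3 -c "
from h import *
st(.5066,-.3931,.002,106.7)"
```

```text
clk 18.80 pos cm [ 50.47 -39.46   1.04] psi 106.7 levelturn [0.27 0.3  0.  ] F [-0.  -0.4  0.6] w 0.0427
go cm [ 0.19  0.15 -0.84] turn z -0.0
```

move_arm:
  series:
    - [[0.2, 0.1, -0.8, 0.3, 0.3, 0, 0.5], [0, 0, 0, 0, 0, 0, 0.5], [0, 0, 0, 0, 0, 0, 0.1], [0, 0, 0, 0, 0, 0, 0], [0, 0, 0, 0, 0, 0, 0]]

```text
clock: 19.3
eef_pos: [0.51, -0.3955, 0.0071]
tool_rot: [-0.146, 0.989, -0.003, 0.003]
ft_force: [0.2, 0.3, 0.3]
grip_width: 0.0324
```

```bash
python3 -c "
from h import *
st(.5066,-.3931,.002,106.7)
st(.5998,-.0289,.13,136.2)"
```

```text
clk 19.30 pos cm [ 51.   -39.55   0.71] psi 106.7 levelturn [0.25 0.36 0.  ] F [0.2 0.3 0.3] w 0.0324
go cm [-0.34  0.24 -0.51] turn z -0.0
clk 19.30 pos cm [ 51.   -39.55   0.71] psi 106.7 levelturn [0.25 0.36 0.  ] F [0.2 0.3 0.3] w 0.0324
go cm [ 8.98 36.66 12.29] turn z 29.5
```

move_arm:
  series:
    - [[0, 0, 0, 0, 0, 0, 0.5], [-0.3, 0.2, -0.6, 0.2, 0.3, 0, 0.5], [0, 0, 0, 0, 0, 0, 0.1], [0, 0, 0, 0, 0, 0, 0], [0, 0, 0, 0, 0, 0, 0]]

```text
clock: 19.8
eef_pos: [0.5066, -0.3934, 0.0008]
tool_rot: [-0.146, 0.989, -0.0, 0.0]
ft_force: [-0.4, 1.0, 0.5]
grip_width: 0.0326
```

```bash
python3 -c "
from h import *
st(.5066,-.3931,.002,106.7)"
```

```text
clk 19.80 pos cm [ 50.66 -39.34   0.08] psi 106.7 levelturn [0.03 0.03 0.  ] F [-0.4  1.   0.5] w 0.0326
go cm [0.   0.03 0.12] turn z -0.0
```

move_arm:
  series:
    - [[0, 0, 2.5, 0, 0, 0, 0], [0, 0, 4.8, 0, 0, 0, 0], [0.5, 2, 4.4, 0, 0, 5, 0], [1, 4.4, 1.5, 0, 0, 5, 0], [1.1, 4.7, 0, 0, 0, 5, 0]]

```text
clock: 20.3
eef_pos: [0.5291, -0.2838, 0.1334]
tool_rot: [-0.272, 0.962, 0.0, -0.003]
ft_force: [1.0, 0.4, -0.4]
grip_width: 0.0326
```

move_arm:
  series:
    - [[1.2, 4.7, 0, 0, 0, 5, 0], [1.2, 4.7, 0, 0, 0, 5, 0], [1.2, 4.7, 0, 0, 0, 4, 0], [1.2, 4.7, 0, 0, 0, 0, 0], [1.2, 3.8, 0, 0, 0, 0, 0]]

```text
clock: 20.8
eef_pos: [0.5904, -0.0496, 0.1357]
tool_rot: [-0.392, 0.92, -0.001, -0.0]
ft_force: [1.2, -0.2, -1.0]
grip_width: 0.0327
```

```bash
python3 -c "
from h import *
st(.5998,-.0289,.07,136.2)"
```

```text
clk 20.80 pos cm [59.04 -4.96 13.57] psi 136.2 levelturn [0.17 0.02 0.  ] F [ 1.2 -0.2 -1. ] w 0.0327
go cm [ 0.94  2.07 -6.57] turn z 0.0
```

move_arm:
  series:
    - [[0.6, 1.3, 0, 0, 0, 0, 0], [0.1, 0.2, -2, 0, 0, 0, 0], [0, 0, -3.5, 0, 0, 0, 0], [0, 0, 0, 0, 0, 0, 0], [0, 0, 0, 0, 0, 0, 0]]

```text
clock: 21.3
eef_pos: [0.5998, -0.0277, 0.0806]
tool_rot: [-0.397, 0.918, -0.002, 0.001]
ft_force: [0.5, -0.5, 0.2]
grip_width: 0.0325
```

```bash
python3 -c "
from h import *
st(.5998,-.0289,.0405,136.2)
bot.camera('wrist')
r,d=bot.camera('wrist'); cv2.imwrite('pics/w4.png',r[...,::-1])"
```

```text
clk 21.30 pos cm [59.98 -2.77  8.06] psi 136.7 levelturn [0.16 0.19 0.  ] F [ 0.5 -0.5  0.2] w 0.0325
go cm [-0.   -0.12 -4.01] turn z -0.5
```

View pics/w4.png

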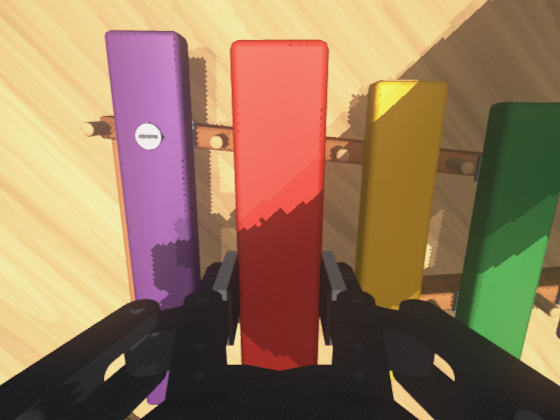

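Red lies over place 1, between the pins at (217,142) and (341,153); the yellow and green bars are seated further right.

move_arm:
  series:
    - [[0, -0.1, -2, 0.2, 0.2, -0.5, 0], [0, 0, -1.6, 0, 0, 0, 0], [-0.2, 0, 0, 0, 0, 0, 0], [0, 0, 0, 0, 0, 0, 0], [0, 0, 0, 0, 0, 0, 0]]

```text
clock: 21.9
eef_pos: [0.6027, -0.032, 0.0528]
tool_rot: [-0.39, 0.921, -0.003, 0.006]
ft_force: [-0.2, -0.1, -0.6]
grip_width: 0.0327
```

```bash
python3 -c "
from h import *
st(.5998,-.0289,.0405,136.2)"
```

```text
clk 21.90 pos cm [60.27 -3.2   5.28] psi 136.0 levelturn [0.01 0.74 0.  ] F [-0.2 -0.1 -0.6] w 0.0327
go cm [-0.29  0.31 -1.23] turn z 0.2
```

move_arm:
  series:
    - [[-0.3, 0.3, -0.6, 0, 0.7, 0.2, 0], [0, 0, -0.4, 0, 0, 0, 0], [-0.1, 0, -0.3, 0, 0, 0, 0], [0, 0, 0, 0, 0, 0, 0], [0, 0, 0, 0, 0, 0, 0]]

```text
clock: 22.4
eef_pos: [0.6001, -0.0287, 0.0415]
tool_rot: [-0.392, 0.92, -0.001, 0.002]
ft_force: [-0.5, -0.8, 0.3]
grip_width: 0.0327
```

```bash
python3 -c "
from h import *
st(.5998,-.0289,.0405,136.2)"
```

```text
clk 22.40 pos cm [60.01 -2.87  4.15] psi 136.2 levelturn [0.02 0.24 0.  ] F [-0.5 -0.8  0.3] w 0.0327
go cm [-0.03 -0.02 -0.1 ] turn z 0.0
```

move_arm:
  series:
    - [[0, 0, -0.2, 0, 0.2, 0, 0], [0, 0, 0, 0, 0, 0, 0.5], [0, 0, 0, 0, 0, 0, 0.5], [0, 0, 0, 0, 0, 0, 0.5], [0, 0, 2, 0, 0, 0, 0.5]]

```text
clock: 22.9
eef_pos: [0.5981, -0.0286, 0.0572]
tool_rot: [-0.392, 0.92, 0.001, -0.002]
ft_force: [-0.2, 0.4, -0.2]
grip_width: 0.0431
```

move_arm:
  series:
    - [[0, 0, 4, 0, 0, 0, 0.5], [0, 0, 4.8, 0, 0, 0, 0.5], [-2, -3, 4.4, 0, 0, 0, 0.5], [-2.5, -4, 2, 0, 0, 0, 0.5], [-2.5, -4, 0, 0, 0, 0, 0.5]]

```text
clock: 23.4
eef_pos: [0.5316, -0.1331, 0.2103]
tool_rot: [-0.397, 0.918, -0.001, -0.001]
ft_force: [0.5, -0.9, 0.1]
grip_width: 0.0426
```

move_arm:
  series:
    - [[-2.5, -4, 0, 0, 0, 0, 0.5], [-2.5, -4, 0, 0, 0, 0, 0.5], [-2.5, -4, 0, 0, 0, 0, 0.5], [-2.5, -4, 0, 0, 0, 0, 0.5], [0, 0, 0, 0, 0, 0, 0.5]]

```text
clock: 23.9
eef_pos: [0.4255, -0.303, 0.2142]
tool_rot: [-0.395, 0.919, -0.004, 0.001]
ft_force: [-0.3, -0.8, -0.2]
grip_width: 0.0427
```

```bash
python3 - <<'E'
from h import *
st()
r,d=bot.camera('top'); P=cloud('top',d); cv2.imwrite('pics/t9.png',r[...,::-1])
r2,_=bot.camera('side'); cv2.imwrite('pics/s9.png',r2[...,::-1])
S=dict(red=(599.8,-28.9),yellow=(555.05,13.9),green=(510.75,56.5),blue=(465.2,100.05))
a=np.radians(46.2);e=np.array([np.cos(a),np.sin(a)]);n=np.array([e[1],-e[0]])
for c in S:
    f,s=barfit(r,P,c,(170,95,310,240)); dd=f[:2]-S[c]; print(c,np.round(f,1),'x %.1f y %.1f'%(dd@e,dd@n),s)
for x in bot.find_in('top','jar_mid'): pass
E
```

```text
clk 23.90 pos cm [ 42.55 -30.3   21.42] psi 136.5 levelturn [0.41 0.34 0.  ] F [-0.3 -0.8 -0.2] w 0.0427
red [600.9 -29.3  56.8 184.5  33.6  46.3] x 0.5 y 1.1 [220 131  59  54 860]
yellow [566.   23.3  57.  134.6  31.8  46.6] x 14.3 y 1.4 [207 151  44  36 435]
green [525.5  92.9  56.2  57.2   2.5  46.1] x 36.5 y -14.6 [195 180  17  15  18]
blue [465.4 100.   56.8 124.   32.8  46.4] x 0.1 y 0.2 [180 190  42  40 592]
```

View pics/t9.png

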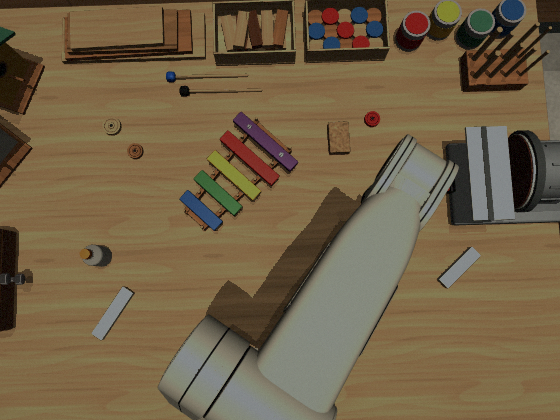

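View pics/s9.png

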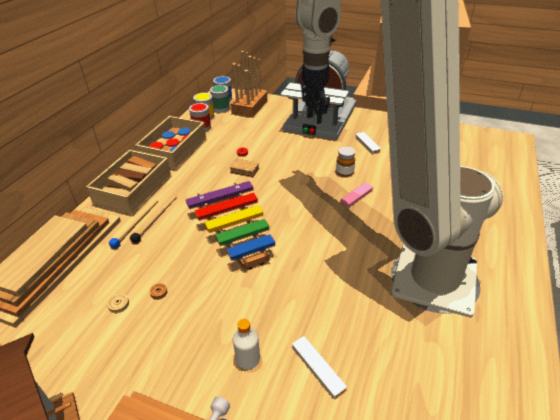

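```bash
python3 - <<'E'
from h import *
r,d=bot.camera('top'); P=cloud('top',d)
S=dict(red=(599.8,-28.9),yellow=(555.05,13.9),green=(510.75,56.5),blue=(465.2,100.05))
a=np.radians(46.2);e=np.array([np.cos(a),np.sin(a)]);n=np.array([e[1],-e[0]])
X=P.reshape(-1,3)*1000
for c in S:
    q=X[:,:2]-S[c]; k=(abs(q@e)<110)&(abs(q@n)<26)&(X[:,2]>52)&(X[:,2]<62)
    (w,h),(l,b),t=cv2.minAreaRect(np.c_[q@e,q@n][k].astype(np.float32)); print(c,k.sum(),np.round([w,h,l,b,t],1), np.round(np.percentile(X[k,2],[5,50,95]),1))
for x in bot.find_in('side','jar_mid'): print(x)
E
```

```text
red 855 [  0.7   0.9  34.9 187.2  89.9] [53.  56.8 60.8]
yellow 748 [ -0.3   1.3  33.8 167.2  89.9] [53.2 56.8 60.9]
green 676 [ -1.8   0.4  34.  146.1  89.9] [53.1 57.1 60.7]
blue 593 [-5.000e-01  1.000e-01  3.390e+01  1.268e+02  8.990e+01] [52.9 56.8 60.9]
{'at': [0.3273, -0.3567, 0.055], 'confidence': 0.57}
```

All four bars are within 2 mm of centre, square and at seated height (tops at 57 mm), and the jar hasn't moved.

```bash
python3 -c "
from h import *
st(); print(bot.job_done())"
```

```text
clk 24.15 pos cm [ 42.93 -29.76  21.38] psi 137.1 levelturn [0.28 0.38 0.  ] F [ 0.8 -0.5 -0.6] w 0.0427
the job is handed in; nothing more can be done
None
```

I laid red, yellow, green and blue in places 1 to 4 in that order and handed the job in at about 24 s. The hand-in gives no verdict.

- **Position:** a depth fit from the top camera put every bar within 2 mm of its seat centre both across and along the frame. Each bar was square to within about 0.2°.
- **Height:** the bar tops measured about 57 mm, which is what a bar lying flat on the felts should give. The arm was clear of everything and the gripper empty.
- **Jar:** it stood upright in the last side picture. Its position there matched the start to about 12 mm, measured on a different visible surface. The top camera's view of it was blocked by the arm at the end. The wrist force never suggested contact with it.
- **A check that disagreed:** my first final check, by colour, gave wrong fits for yellow and green because of shading. I repeated it from depth for all four bars, and those are the figures above.

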